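# Turn the colour-jar carousel to the arrow

## Task

Bring the teal jar round to the white arrow: push the jar carousel round gently by its upright orange paddles until the teal jar stands in line with the arrow, right in front of its tip, and leave the carousel at rest there. Push a paddle from one side only, never pinch it, and neither touch, lift nor tip the jars. Leave the brush, spoon and white pot around it where they are.

Things in the scene. Friction and masses are not known exactly. Their poses are not given: they have to be found in the camera images.
- stand: fixed foot of the carousel; origin on the table, on the carousel's upright turning axis
- dial: fixed flat dark grey plate under the carousel, 290 mm across and 6 mm thick, concentric with it, with a tab carrying a flat white arrow (top at 10 mm) lying 108 to 177 mm from the axis, tip pointing inward at the axis; origin on the axis at the table; its x axis points from the axis outward through the arrow
- arrow_spot (a point): the point on the arrow's line, 75 mm from the axis and 27 mm above the table, where the underside centre of the teal jar must come to stand
- carousel (a joint): turn of the carousel about its upright axis, rad, 0 at the start, grows anticlockwise seen from above, no end stops; turns either way with light friction of about 0.15 N m (about 1.2 N at a paddle), no spring, stays where it is left. The aluminium spider has six arms 60 degrees apart: three with jar wells (62 mm across, rims at 36 mm above the table, 75 mm from the axis) and, midway between them, three bare spokes (12 mm wide, top at 32 mm) with paddles at their ends
- left_faces: the anticlockwise halves of all three orange paddles (turning with the carousel; origin on the axis, 22 mm above the table); pushing on these faces turns the carousel clockwise
- right_faces: the clockwise halves of all three orange paddles (origin as left_faces); pushing on these faces turns the carousel anticlockwise
- paddle_1 (a point): top centre of orange paddle 1 of 3, 80 mm above the table, 124 mm from the axis; the paddle is an upright block 16 mm thick along the direction of turning, 28 mm long radially, from 25 to 80 mm above the table, and turns with the carousel
- paddle_2 (a point): top centre of orange paddle 2 of 3, 80 mm above the table, 124 mm from the axis; the paddle is an upright block 16 mm thick along the direction of turning, 28 mm long radially, from 25 to 80 mm above the table, and turns with the carousel
- paddle_3 (a point): top centre of orange paddle 3 of 3, 80 mm above the table, 124 mm from the axis; the paddle is an upright block 16 mm thick along the direction of turning, 28 mm long radially, from 25 to 80 mm above the table, and turns with the carousel
- jar_teal: closed teal jar (body and cap teal), 50 mm across and 62 mm tall, 0.11 to 0.23 kg, standing loose in one of the three wells (well rim 14 mm deep, 2 mm play all round); origin at the centre of its underside, about 27 mm above the table; its top is at about 89 mm. It rides round with the carousel at 75 mm from the axis
- jar_pink: closed pink jar (body and cap pink), 50 mm across and 62 mm tall, 0.11 to 0.23 kg, standing loose in one of the three wells (well rim 14 mm deep, 2 mm play all round); origin at the centre of its underside, about 27 mm above the table; its top is at about 89 mm. It rides round with the carousel at 75 mm from the axis
- jar_sand: closed sand-yellow jar (body and cap sand-yellow), 50 mm across and 62 mm tall, 0.11 to 0.23 kg, standing loose in one of the three wells (well rim 14 mm deep, 2 mm play all round); origin at the centre of its underside, about 27 mm above the table; its top is at about 89 mm. It rides round with the carousel at 75 mm from the axis
- brush: loose paint brush about 170 mm long lying on the table beside the carousel; to be left alone
- spoon: loose metal spoon about 160 mm long lying on the table beside the carousel; to be left alone
- pot: loose white ceramic pot, 68 mm across and 70 mm tall, standing beside the carousel; to be left alone; origin under its centre
Things that resemble listed ones, but are neither listed nor needed, are in the scene too. Several things have the shape of the jar_teal; the one meant has the colours described above.

How it is judged:
By the outcome, as a careful person would: the job done as asked, in the order asked, and still so for the second after the job is handed in, with the robot touching nothing.
It also fails if it takes over 54 s, if anything falls off the work surface, if the arm or the gripper's body presses on something with over 40 N, if the wrist force passes 120 N, or if a joint passes its speed limit or range.

## Robot

A 6-joint arm with a two-finger parallel gripper is mounted at the origin on the work surface. World frame = base frame: x ahead of the robot, y to its left, z up, the work surface at z = 0. Lengths are in m, angles in rad, forces in N, time in s.
With the tool pointing down it reaches from about 0.35 to 0.975 m from the base axis. Payload 4.9 kg.
Tool frame: the origin (TCP) lies midway between the tips of the shut fingers; the grasp point (between the pads) lies 19 mm behind it; z points along the fingers, y is the line along which they close (so a half turn about z gives the same grasp; the last joint's range is limited). The gripper opens to 85 mm and grips with 20 to 120 N. Pads are 22 mm wide; open, the fingers measure 114 mm over their backs; the gripper's body (76 mm by 85 mm) begins 54 mm behind the grasp point. The pads swing forward as they close: fully open they stand 13 mm farther back than shut.
Start: joints at [-1.336, 0.053, 1.613, -0, 1.476, -0.119], TCP at [0.217, -0.586, 0.231] pointing down, gripper open.
Joint ranges: [-3.01, 3.01], [-1.01, 2.22], [0.06, 2.58], [-1.02, 4.17], [0.09, 2.62], [-3.14, 3.14]. Speed limits (rad/s): [2.57, 2.57, 3.14, 3.14, 3.14, 3.14].

## Interface

Orientations are given as a unit quaternion [w, x, y, z].
In Python, from plant import * gives the robot as it stands.
- The arm moves only by the tool jog_arm, never from a script. Its argument "targets" is a list of rows, each a list of 3 entries, a list of its own where there are three numbers: the shift along the tool's x, y, z in units of 25 mm (1.0 is 25 mm), then the turn, a rotation vector about the tool's x, y, z in units of 8 degrees (1.0 is 8 degrees), then the opening in per cent of the stroke, from 0 (shut) to 100 (fully open). A call has 1 to 8 rows; each row is the pose to reach, as a shift and turn from the pose commanded when the call began, along the tool's axes at that moment; what a row does not reach only later rows make up. A row lasts 1/8 s, in which the tool goes at most 62.5 mm and 10.7 degrees, less where a joint would pass 70% of its speed; a pose out of reach is approached as far as the arm can. A call with a gripper value outside its range is refused whole. The fingers move at their own pace and stop on an object; the grip force is fixed at half the most. Time passes only in rows, so rows that repeat a pose let the fingers close. It gives the time, the measured TCP pose, the force, the opening and the grip force at its end, in the units of the state.
- state(): the state, without advancing time (a new reading comes with each control period).
- grab_frame(name): name is "side" or "top"; returns (picture, depth): 400x640x3 uint8, red, green, blue; 400x640 float32, m along the optical axis (not along the pixel's ray), 0 where there is no reading.
- camera_params(name): a dict with "fovy" (degrees; the focal length in pixels is half the picture's height over the tangent of half this angle, whatever the lens; pixels are square), "cx", "cy" (the principal point, pixels), "rvec" (rotation vector, rad) and "tvec" (3), from world to camera coordinates, as OpenCV has them. Camera axes: x right, y down, z forward; pixel columns grow to the right and rows downward; lengths in m; the calibration is good to about 2 mm. A picture is of the moment at which its call begins. camera_params takes no time and is no camera call.
- job_done(): hands the job in; it is judged then, once.
The state is a dict: "time": time; "joint_pos": joint angles; "joint_vel": joint speeds; "joint_efforts": joint torques, N m; "tool_pos": TCP position; "tool_rot": TCP orientation; "contact_force": force on the tool from outside, world axes, zero at the start; "ft_torque": the same for the moment, N m; "gripper_width": opening from 0.0 (shut) to 1.0 (fully open); "grasp_force": force on a finger pad.
Only numpy, scipy, OpenCV 4.12 (cv2) and the standard library are available. Lean on these libraries where they do the work, as an engineer would, in place of code of your own. Each camera call takes 0.05 s, during which the arm holds its last target. There are 200 camera calls.

## Working session

There is one attempt and no reset: what is moved stays moved. The work goes in short steps, Python scripts to look and compute and a tool call to move; the robot and the scene stay as the last step left them, time stands still between calls to the robot, and variables do not carry over. Pictures are saved under pics/ and viewed, at most 10 in all, crops included, and the job is handed in when it is done.

Besides the shell and the picture viewer there is one more tool, called by a JSON object that holds its "name" and its "arguments", one argument or row to a line. jog_arm: Moves the arm, as the interface text tells. Its arguments: {"type":"object","properties":{"targets":{"type":"array"}},"required":["targets"]}

```bash
mkdir -p pics; cat > h.py <<'E'
from plant import *
import numpy as np, cv2
def cam(n):
    p=camera_params(n); f=200/np.tan(np.radians(p["fovy"])/2)
    K=np.array([[f,0,p["cx"]],[0,f,p["cy"]],[0,0,1]]); R=cv2.Rodrigues(np.array(p["rvec"],float))[0]
    return K,R,np.array(p["tvec"],float).ravel(),p
def ray(n,uv,z):
    K,R,t,p=cam(n); d=R.T@np.linalg.inv(K)@np.array([uv[0],uv[1],1.]); c=-R.T@t
    return c+d*(z-c[2])/d[2]
def depthpt(n,uv,D):
    K,R,t,p=cam(n); return R.T@(np.linalg.inv(K)@np.array([uv[0],uv[1],1.])*D-t)
def proj(n,P):
    K,R,t,p=cam(n); q=K@(R@np.asarray(P)+t); return q[:2]/q[2]
E
python3 - <<'E'
from h import *
for n in("side","top"):
    im,d=grab_frame(n); cv2.imwrite(f"pics/{n}0.png",im[...,::-1]); np.savez(f"{n}0.npz",im=im,d=d)
    K,R,t,p=cam(n); print(n,p,-R.T@t,(d>0).mean())
print(state())
E
```

```text
side {'fovy': 43.12555851567396, 'cx': 323.03815147385484, 'cy': 204.27682632379464, 'rvec': array([ 0.76745428, -2.56565816,  1.14937817]), 'tvec': array([0.42669207, 0.2418388 , 1.11226558])} [-0.00233576  0.79524644  0.91938266] 0.9960546875
top {'fovy': 50.058520105941625, 'cx': 321.45795087300075, 'cy': 199.92271172714246, 'rvec': array([ 2.21973296, -2.18126573,  0.11538887]), 'tvec': array([0.0023103 , 0.50799964, 1.07843838])} [0.42896215 0.04671359 1.11126397] 0.99612890625
{'time': 0.1, 'joint_pos': array([-1.33600323e+00,  5.32759973e-02,  1.61418750e+00, -1.07214664e-05,
        1.47601155e+00, -1.19005701e-01]), 'joint_vel': array([-0.00087092, -0.002819  , -0.00314772,  0.00030124,  0.00084133,
        0.00169011]), 'joint_efforts': array([ 1.19720843e-05, -3.94906354e+01, -3.71361244e+01, -1.87832256e-04,
        3.96109972e-03,  1.19104436e-05]), 'tool_pos': array([ 0.21639819, -0.5857235 ,  0.23017676]), 'tool_rot': array([-9.39314116e-04,  9.84393536e-01,  1.75978638e-01, -5.97863513e-05]), 'contact_force': array([-0.89682228, -0.79360444,  1.14393337]), 'ft_torque': array([-0.01967392,  0.01839525, -0.02911748]), 'grasp_force': 0.0, 'gripper_width': 0.9974049061510956}
```

View pics/top0.png

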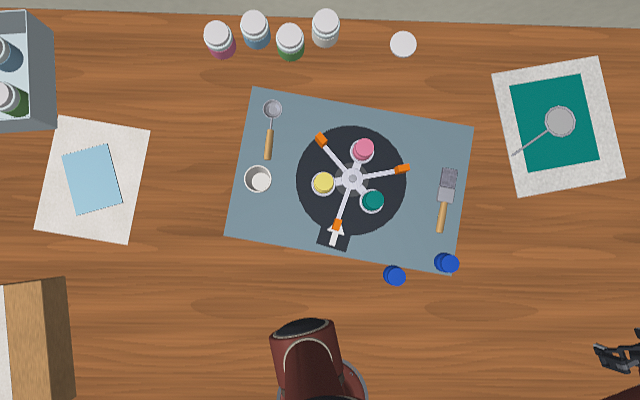

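View pics/side0.png

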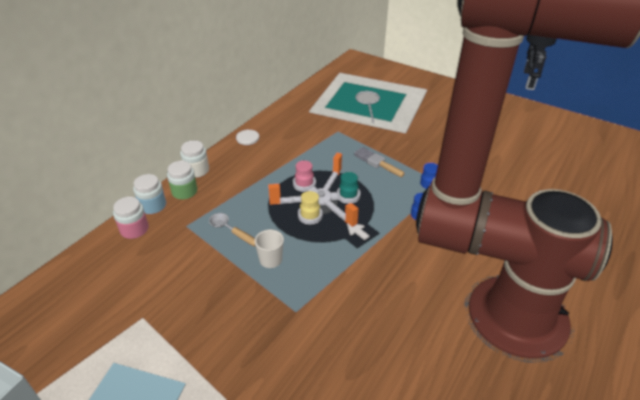

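The top view shows the carousel hub near (352,180), the teal jar at (372,201) and the arrow at (334,238). The paddles are at (321,139), (402,168) and (337,225), with the last one almost over the arrow. The side view shows the same layout, with the arm clear of it. Next I'll measure these.

```bash
cat > meas.py <<'E'
from h import *
def blob(im,lo,hi,roi,k=1,amin=15):
    h=cv2.cvtColor(im,cv2.COLOR_RGB2HSV); m=cv2.inRange(h,np.array(lo),np.array(hi))
    z=np.zeros_like(m); x0,y0,x1,y1=roi; z[y0:y1,x0:x1]=m[y0:y1,x0:x1]
    n,l,s,c=cv2.connectedComponentsWithStats(z)
    i=[j for j in np.argsort(-s[1:,4])+1 if s[j,4]>=amin][:k]
    return [(c[j],s[j,4],(l==j)) for j in i]
ROI={"top":(285,115,420,255),"side":(255,135,385,250)}
OR=((5,150,100),(18,255,255)); TE=((78,120,40),(95,255,255)); PK=((160,80,80),(176,255,255)); SA=((22,80,120),(32,255,255))
DK=((0,0,20),(180,90,62)); WH=((0,0,200),(180,30,255))
E
python3 - <<'E'
from meas import *
for n in("top","side"):
    f=np.load(n+"0.npz"); im,d=f["im"],f["d"]; K,R,t,p=cam(n)
    def up(m,q=0.9):
        v,u=np.nonzero(m&(d>0)); X=(np.linalg.inv(K)@np.c_[u,v,np.ones(len(u))].T*d[v,u]).T-t
        return X@R
    for nm,c,k in(("or",OR,3),("teal",TE,1),("pink",PK,1),("sand",SA,1)):
        for (cc,a,m) in blob(im,*c,ROI[n],k):
            P=up(m); zt=np.percentile(P[:,2],90); T=P[P[:,2]>zt-.008]
            c2,r=cv2.minEnclosingCircle(T[:,:2].astype(np.float32))
            print(n,nm,cc.round(1),a,"ztop",zt.round(3),"mean",T.mean(0).round(4),"mec",np.round(c2,4),round(r,4))
    for (cc,a,m) in blob(im,*WH,(315,222,352,252) if n=="top" else (340,218,375,245),2):
        P=up(m); print(n,"white",cc,a,P.mean(0).round(4))
    b=blob(im,*DK,ROI[n],1)[0]; P=up(b[2]); 
    h=cv2.convexHull((P[:,:2]*1000).astype(np.float32)); 
    print(n,"dark",b[0],b[1],np.median(P[:,2]))
    pts=h[:,0]/1000
    np.save(n+"hull.npy",pts)
    # robust circle fit of radius .145
    from scipy.optimize import least_squares
    r=least_squares(lambda x:np.hypot(*(pts-x[:2]).T)-x[2],[*P[:,:2].mean(0),.145],loss="soft_l1",f_scale=.002); print(r.x.round(4))
f=np.load("top0.npz"); cv2.imwrite("pics/crop0.png",cv2.resize(f["im"][110:260,280:425,::-1],None,fx=4,fy=4,interpolation=cv2.INTER_CUBIC)[:600])
E
```

```text
top or [320.6 139.4] 125 ztop 0.081 mean [0.6564 0.0165 0.0792] mec [0.6565 0.0168] 0.0144
top or [401.4 168.4] 119 ztop 0.081 mean [ 0.5876 -0.1857  0.0788] mec [ 0.5878 -0.1864] 0.0146
top or [336.5 223.9] 87 ztop 0.082 mean [ 0.4459 -0.0249  0.0795] mec [ 0.4472 -0.0241] 0.0153
top teal [372.7 200. ] 337 ztop 0.091 mean [ 0.5074 -0.1141  0.0881] mec [ 0.5078 -0.1146] 0.0221
top pink [363.  148.7] 359 ztop 0.09 mean [ 0.6343 -0.0886  0.088 ] mec [ 0.6346 -0.0887] 0.0224
top sand [323.2 182.3] 322 ztop 0.09 mean [0.549  0.0088 0.0881] mec [0.5491 0.0086] 0.022
top white [334.76153846 235.03076923] 130 [ 0.4188 -0.0248  0.0091]
top dark [396.85882353 201.34117647] 85 0.005060688955164988
[ 0.5623 -0.0684  0.1393]
side or [351.4 213.7] 225 ztop 0.079 mean [ 0.4402 -0.0232  0.0771] mec [ 0.4419 -0.0227] 0.0157
side or [274.2 193.7] 187 ztop 0.079 mean [0.6486 0.0189 0.077 ] mec [0.6486 0.0195] 0.0139
side or [336.9 162.2] 107 ztop 0.079 mean [ 0.5808 -0.182   0.0774] mec [ 0.581  -0.1847] 0.0141
side teal [348.4 184.4] 374 ztop 0.088 mean [ 0.5015 -0.1098  0.0866] mec [ 0.5011 -0.1131] 0.0226
side pink [303.7 173.2] 365 ztop 0.088 mean [ 0.6282 -0.0851  0.0864] mec [ 0.6298 -0.0872] 0.0233
side sand [309.3 204.9] 437 ztop 0.088 mean [0.5423 0.0123 0.0868] mec [0.5441 0.0118] 0.0236
side white [357.15384615 230.24615385] 65 [ 0.4217 -0.0244  0.0087]
side dark [311.05780989 225.28960534] 1799 0.004495095175780775
[ 0.5397 -0.1017  0.1812]
```

View pics/crop0.png

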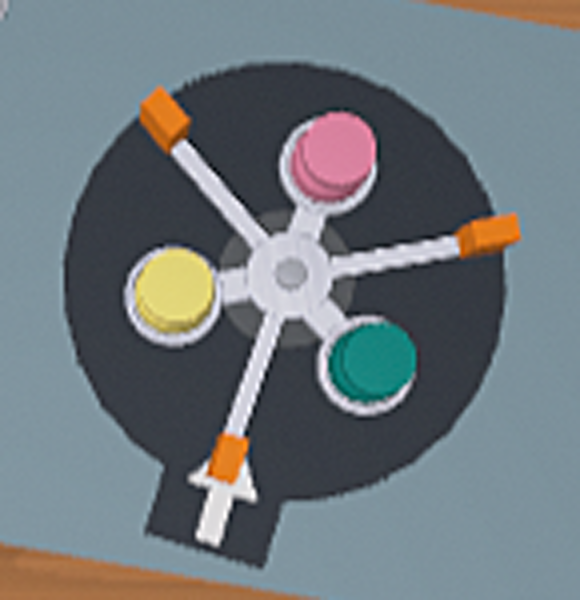

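The crop agrees: hub at (290,272), teal cap at (372,360), arrow from (222,460) to (207,545). The axis is at about (0.561, -0.064) from the mean of the two views. Teal is at 221.3° and the arrow at 164.5°, so the carousel has to turn about 57° clockwise. I'll push the left face of the paddle at 281°. First I'll shut the gripper and travel high towards that paddle.

{"name": "jog_arm", "arguments": {
  "targets": [
    [[2,-0.9,0],[0,0,0.2],0],
    [[4,-1.9,0],[0,0,0.4],0],
    [[6,-2.8,0],[0,0,0.6],0],
    [[8,-3.7,0],[0,0,0.8],0],
    [[10,-4.6,0],[0,0,1],0],
    [[12,-5.6,0],[0,0,1.14],0],
    [[14,-6.5,0],[0,0,1.14],0],
    [[16,-7.4,0],[0,0,1.14],0]
  ]
}}

```text
time: 1.1
tool_pos: [0.5285, -0.2725, 0.2308]
tool_rot: [-0.0, 0.995, 0.097, -0.0]
contact_force: [0.5, -0.3, 0.5]
gripper_width: 0.005
grasp_force: 0.0
```

```bash
cat >> h.py <<'E'
from scipy.spatial.transform import Rotation as Ro
C=np.array([.561,-.064])
def tool():
    s=state(); q=s["tool_rot"]; return s,Ro.from_quat([q[1],q[2],q[3],q[0]])
def want(rad,ang,off,z,yaw):
    """TCP at radius rad beside the paddle ray at ang (deg), off m anticlockwise of it; tool x yaw deg"""
    a=np.radians(ang); P=np.array([*(C+rad*np.array([np.cos(a),np.sin(a)])+off*np.array([-np.sin(a),np.cos(a)])),z])
    s,R=tool(); d=R.inv().apply(P-s["tool_pos"])/.025
    y=np.radians(yaw); G=Ro.from_matrix(np.array([[np.cos(y),np.sin(y),0],[np.sin(y),-np.cos(y),0],[0,0,-1]]))
    w=(R.inv()*G).as_rotvec(degrees=True)/8
    return P.round(4),d.round(2),w.round(2)
E
python3 -c "
from h import *
print(state()['tool_pos'],state()['time'],state()['gripper_width']); print(want(.126,281.2,.034,.12,11.2)); print(want(.126,281.2,.034,.048,11.2))"
```

```text
[ 0.52851301 -0.27252324  0.23081534] 1.1 0.004959070637487379
(array([ 0.6188, -0.181 ,  0.12  ]), array([ 4.25, -2.89,  4.43]), array([-0.  ,  0.  , -0.01]))
(array([ 0.6188, -0.181 ,  0.048 ]), array([ 4.26, -2.89,  7.31]), array([-0.  ,  0.  , -0.01]))
```

{"name": "jog_arm", "arguments": {
  "targets": [
    [[1.5,-1,0],[0,0,0],0],
    [[3,-2,0],[0,0,0],0],
    [[4.25,-2.9,0.5],[0,0,0],0],
    [[4.25,-2.9,2],[0,0,0],0],
    [[4.25,-2.9,3.5],[0,0,0],0],
    [[4.25,-2.9,4.4],[0,0,0],0],
    [[4.25,-2.9,4.4],[0,0,0],0]
  ]
}}

```text
time: 1.98
tool_pos: [0.6163, -0.1819, 0.1187]
tool_rot: [-0.001, 0.995, 0.097, -0.002]
contact_force: [0.4, 0.4, 0.2]
gripper_width: -0.005
grasp_force: 0.0
```

```bash
python3 - <<'E'
from h import *
a,_=grab_frame("top"); b,_=grab_frame("side")
k=lambda i,x,y:cv2.resize(i[y:y+150,x:x+150,::-1],(400,400),interpolation=cv2.INTER_CUBIC)
cv2.imwrite("pics/c1.png",np.hstack([k(a,285,110),k(b,245,110)]))
print(state()['tool_pos'],proj("top",state()['tool_pos']))
E
```

```text
[ 0.61849572 -0.18291813  0.12249813] [406.24388774 151.35872723]
```

View pics/c1.png

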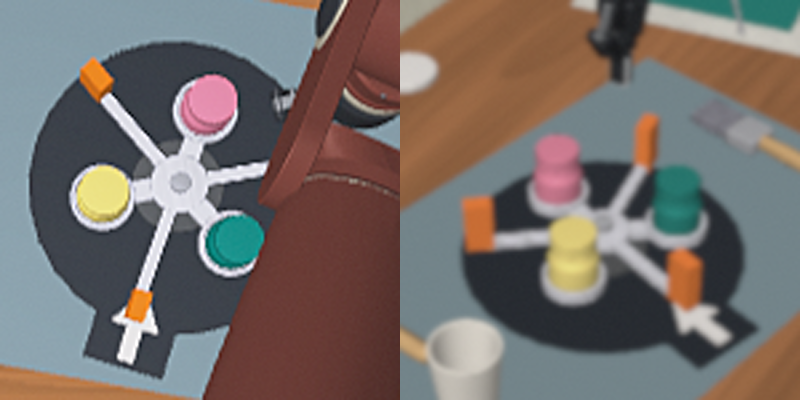

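In the left (top) half the arm hides the right-hand paddle. In the right (side) half the shut fingertips at (622,75) hang behind that paddle at (648,118), clear of the pink jar at (558,165). Now I'll lower the fingers beside it.

{"name": "jog_arm", "arguments": {
  "targets": [
    [[0,0,0.5],[0,0,0],0],
    [[0,0,1],[0,0,0],0],
    [[0,0,1.5],[0,0,0],0],
    [[0,0,2],[0,0,0],0],
    [[0,0,2.5],[0,0,0],0],
    [[0,0,2.8],[0,0,0],0],
    [[0,0,2.8],[0,0,0],0]
  ]
}}

```text
time: 2.95
tool_pos: [0.6174, -0.1823, 0.0503]
tool_rot: [-0.0, 0.995, 0.097, -0.001]
contact_force: [0.2, 0.9, -0.3]
gripper_width: 0.003
grasp_force: 0.0
```

```bash
python3 -c "
from h import *
print(state()['tool_pos'],state()['contact_force'])
for k in range(0,8): print(want(.126,281.2-4*k,.022,.05,11.2-4*k)[1:])"
```

```text
[ 0.61739302 -0.18225025  0.05033203] [ 0.15150682  0.91223975 -0.34999756]
(array([-0.41, -0.04,  0.01]), array([-0.01,  0.01, -0.01]))
(array([-0.77,  0.01,  0.01]), array([-0.01,  0.01,  0.49]))
(array([-1.12,  0.04,  0.01]), array([-0.01,  0.01,  0.99]))
(array([-1.48,  0.04,  0.02]), array([-0.01,  0.01,  1.49]))
(array([-1.84,  0.01,  0.02]), array([-0.01,  0.01,  1.99]))
(array([-2.19, -0.04,  0.02]), array([-0.  ,  0.01,  2.49]))
(array([-2.54, -0.11,  0.02]), array([-0.  ,  0.01,  2.99]))
(array([-2.88, -0.21,  0.02]), array([-0.  ,  0.01,  3.49]))
```

{"name": "jog_arm", "arguments": {
  "targets": [
    [[-0.2,0,0],[0,0,0],0],
    [[-0.4,0,0],[0,0,0],0],
    [[-0.6,0,0],[0,0,0.25],0],
    [[-0.77,0,0],[0,0,0.5],0],
    [[-0.95,0.02,0],[0,0,0.75],0],
    [[-1.12,0.04,0],[0,0,1],0],
    [[-1.3,0.04,0],[0,0,1.25],0],
    [[-1.48,0.04,0],[0,0,1.5],0]
  ]
}}

```text
time: 3.95
tool_pos: [0.5815, -0.1906, 0.0513]
tool_rot: [-0.0, 1.0, -0.009, 0.0]
contact_force: [1.6, 0.3, -0.5]
gripper_width: 0.0
grasp_force: 0.6
```

```bash
cat > look.py <<'E'
from meas import *
import sys
# paddle tops in the side view: centroid of top-height orange points; jars likewise; angle vs arrow (164.4)
def look(n="side"):
    im,d=grab_frame(n); K,R,t,p=cam(n); c0=np.array([.558,-.0627]) if n=="side" else np.array([.5637,-.0648])
    for nm,c,k in(("or",OR,3),("teal",TE,1),("pink",PK,1),("sand",SA,1)):
        for (cc,a,m) in blob(im,*c,ROI[n],k):
            v,u=np.nonzero(m&(d>0)); X=((np.linalg.inv(K)@np.c_[u,v,np.ones(len(u))].T*d[v,u]).T-t)@R
            T=X[X[:,2]>np.percentile(X[:,2],90)-.008]; q=np.array(cv2.minEnclosingCircle(T[:,:2].astype(np.float32))[0])-c0
            print(n,nm,a,"ang",round(np.degrees(np.arctan2(q[1],q[0]))%360,1),"r",round(np.hypot(*q),4))
    return im
if __name__=="__main__":
    s=state(); print(s['tool_pos'].round(4),s['contact_force'].round(1)); q=s['tool_pos'][:2]-C; print("tcp r,ang",np.hypot(*q),np.degrees(np.arctan2(q[1],q[0]))%360)
    look()
    for k in range(0,8): print(want(.126,float(sys.argv[1])-4*k,.022,.05,float(sys.argv[1])-270-4*k)[1:])
E
python3 look.py 269.2
```

```text
[ 0.5815 -0.1906  0.0513] [ 1.6  0.3 -0.5]
tcp r,ang 0.1282739108546216 279.20393047770665
side or 214 ang 150.8 r 0.123
side or 186 ang 31.2 r 0.1228
side or 133 ang 271.7 r 0.1245
side teal 380 ang 209.6 r 0.0759
side pink 357 ang 328.6 r 0.0753
side sand 435 ang 90.3 r 0.0738
(array([ 0.01, -0.01,  0.05]), array([-0.  ,  0.01, -0.03]))
(array([-0.34,  0.04,  0.05]), array([-0.  ,  0.01,  0.47]))
(array([-0.7 ,  0.06,  0.05]), array([-0.  ,  0.01,  0.97]))
(array([-1.05,  0.06,  0.05]), array([-0.  ,  0.01,  1.47]))
(array([-1.41,  0.04,  0.05]), array([-0.  ,  0.01,  1.97]))
(array([-1.76, -0.01,  0.05]), array([0.  , 0.01, 2.47]))
(array([-2.11, -0.08,  0.05]), array([0.  , 0.01, 2.97]))
(array([-2.46, -0.18,  0.05]), array([0.  , 0.01, 3.47]))
```

The push works: about 10.5° turned at 1.6 N. I'll continue along the arc.

{"name": "jog_arm", "arguments": {
  "targets": [
    [[-0.17,0,0],[0,0,0.25],0],
    [[-0.35,0.04,0.02],[0,0,0.5],0],
    [[-0.52,0.05,0.03],[0,0,0.75],0],
    [[-0.7,0.06,0.05],[0,0,1],0],
    [[-0.88,0.06,0.05],[0,0,1.25],0],
    [[-1.05,0.06,0.05],[0,0,1.5],0],
    [[-1.23,0.05,0.05],[0,0,1.75],0],
    [[-1.41,0.04,0.05],[0,0,2],0]
  ]
}}

```text
time: 5.0
tool_pos: [0.5462, -0.191, 0.05]
tool_rot: [-0.0, 0.989, -0.148, -0.0]
contact_force: [0.9, -0.3, 1.1]
gripper_width: 0.001
grasp_force: 0.6
```

```bash
python3 look.py 253.2
```

```text
[ 0.5462 -0.191   0.05  ] [ 0.9 -0.3  1.1]
tcp r,ang 0.1278209120532349 263.3596311456847
side or 193 ang 14.5 r 0.1239
side or 184 ang 135.0 r 0.1228
side or 163 ang 254.9 r 0.1229
side teal 391 ang 194.9 r 0.075
side pink 358 ang 315.5 r 0.0753
side sand 446 ang 74.1 r 0.0733
(array([ 0.  ,  0.01, -0.01]), array([-0.  ,  0.01, -0.03]))
(array([-0.35,  0.06, -0.01]), array([-0.  ,  0.01,  0.47]))
(array([-0.71,  0.08, -0.01]), array([-0.  ,  0.01,  0.97]))
(array([-1.06,  0.08, -0.01]), array([-0.  ,  0.01,  1.47]))
(array([-1.42,  0.06, -0.  ]), array([-0.  ,  0.01,  1.97]))
(array([-1.77,  0.01, -0.  ]), array([-0.  ,  0.01,  2.47]))
(array([-2.12, -0.06, -0.  ]), array([0.  , 0.01, 2.97]))
(array([-2.47, -0.16, -0.  ]), array([0.  , 0.01, 3.47]))
```

{"name": "jog_arm", "arguments": {
  "targets": [
    [[-0.17,0.03,0],[0,0,0.25],0],
    [[-0.35,0.06,0],[0,0,0.5],0],
    [[-0.53,0.07,0],[0,0,0.75],0],
    [[-0.71,0.08,0],[0,0,1],0],
    [[-0.89,0.08,0],[0,0,1.25],0],
    [[-1.06,0.08,0],[0,0,1.5],0],
    [[-1.24,0.07,0],[0,0,1.75],0],
    [[-1.42,0.06,0],[0,0,2],0]
  ]
}}

```text
time: 6.05
tool_pos: [0.5119, -0.1821, 0.0501]
tool_rot: [-0.0, 0.959, -0.284, 0.0]
contact_force: [2.6, 0.8, -0.4]
gripper_width: 0.001
grasp_force: 0.6
```

```bash
python3 look.py 237.2
```

```text
[ 0.5119 -0.1821  0.0501] [ 2.6  0.8 -0.4]
tcp r,ang 0.12792853060425402 247.41792389242872
side or 193 ang 357.6 r 0.1236
side or 181 ang 239.5 r 0.1223
side or 167 ang 118.7 r 0.1241
side teal 400 ang 179.3 r 0.0743
side pink 350 ang 298.8 r 0.0741
side sand 442 ang 56.9 r 0.0734
(array([-0., -0., -0.]), array([ 0.  ,  0.01, -0.03]))
(array([-0.36,  0.05, -0.  ]), array([0.  , 0.01, 0.47]))
(array([-0.71,  0.08, -0.  ]), array([0.  , 0.01, 0.97]))
(array([-1.07,  0.08, -0.  ]), array([0.  , 0.01, 1.47]))
(array([-1.43,  0.05, -0.  ]), array([0.  , 0.01, 1.97]))
(array([-1.78,  0.  , -0.  ]), array([0.  , 0.01, 2.47]))
(array([-2.13, -0.07, -0.  ]), array([0.  , 0.01, 2.97]))
(array([-2.47, -0.17, -0.  ]), array([0.  , 0.01, 3.47]))
```

{"name": "jog_arm", "arguments": {
  "targets": [
    [[-0.17,0.03,0],[0,0,0.25],0],
    [[-0.35,0.05,0],[0,0,0.5],0],
    [[-0.53,0.07,0],[0,0,0.75],0],
    [[-0.71,0.08,0],[0,0,1],0],
    [[-0.87,0.08,0],[0,0,1.22],0],
    [[-0.95,0.08,0],[0,0,1.35],0],
    [[-0.95,0.08,0],[0,0,1.35],0]
  ]
}}

```text
time: 6.98
tool_pos: [0.4907, -0.1708, 0.0499]
tool_rot: [0.0, 0.928, -0.372, -0.0]
contact_force: [0.4, -0.2, 0.3]
gripper_width: 0.001
grasp_force: 0.0
```

```bash
python3 look.py 226.4 | head -9; python3 - <<'E'
from meas import *
for n in("side","top"):
    im,d=grab_frame(n); np.savez(n+"1.npz",im=im,d=d)
    b=im[180:255,305:385] if n=="side" else im[165:255,295:405]
    cv2.imwrite(f"pics/{n}2.png",cv2.resize(b[...,::-1],None,fx=6,fy=6,interpolation=cv2.INTER_CUBIC))
a=cv2.imread("pics/side2.png"); print(a.shape)
E
```

```text
[ 0.4907 -0.1708  0.0499] [ 0.4 -0.2  0.3]
tcp r,ang 0.12789755219757337 236.65211051314142
side or 199 ang 107.1 r 0.1223
side or 189 ang 228.6 r 0.1209
side or 174 ang 346.0 r 0.1254
side teal 402 ang 169.1 r 0.0742
side pink 357 ang 286.8 r 0.0754
side sand 424 ang 48.0 r 0.0757
(array([-0.03,  0.01, -0.  ]), array([ 0.  ,  0.01, -0.01]))
(450, 480, 3)
```

View pics/side2.png

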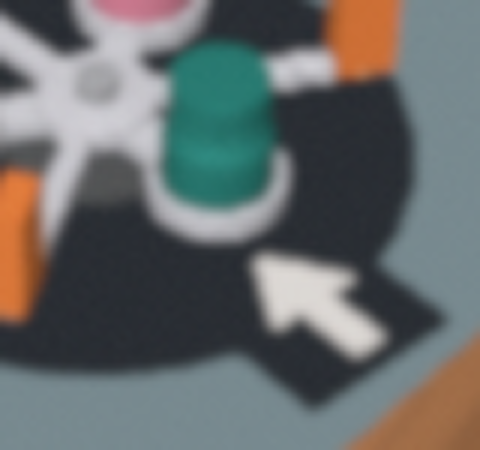

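The side crop shows the whole arrow, tip at (252,257) and tail at (370,350). The teal well is slightly short of it: its centre is near (218,190) and it still has a few degrees clockwise to go. Now I'll fit the arrow and measure the remainder.

```bash
cat > fin.py <<'E'
from meas import *
def onplane(n,m,z):
    v,u=np.nonzero(m); K,R,t,p=cam(n); c=-R.T@t
    D=(np.linalg.inv(K)@np.c_[u,v,np.ones(len(u))].T).T@R
    return (c+D*((z-c[2])/D[:,2])[:,None])[:,:2]
def arrow(n,im):
    h=cv2.cvtColor(im,cv2.COLOR_RGB2HSV); m=cv2.inRange(h,np.array((0,0,130)),np.array((180,45,255)))
    l=cv2.connectedComponents(m)[1]; u,v=np.round(proj(n,[.425,-.027,.01])).astype(int)
    ids=l[v-3:v+4,u-3:u+4]; i=np.bincount(ids[ids>0]).argmax(); Q=onplane(n,l==i,.010)
    w,V=np.linalg.eigh(np.cov(Q.T)); a=V[:,1]*(1 if V[0,1]<0 else -1)
    s=(Q-Q.mean(0))@a; print(n,"arrow n",len(Q),"centroid",Q.mean(0).round(4),"len",np.ptp(s).round(4),"pca ang",np.degrees(np.arctan2(a[1],a[0])).round(2))
    return Q.mean(0)
def caps(n,im,d):
    K,R,t,p=cam(n); out={}
    for nm,c,k in(("or",OR,3),("teal",TE,1),("pink",PK,1),("sand",SA,1)):
        L=[]
        for (cc,a,m) in blob(im,*c,ROI[n],k):
            v,u=np.nonzero(m&(d>0)); X=((np.linalg.inv(K)@np.c_[u,v,np.ones(len(u))].T*d[v,u]).T-t)@R
            T=X[X[:,2]>np.percentile(X[:,2],90)-.008]; L.append(cv2.minEnclosingCircle(T[:,:2].astype(np.float32))[0])
        out[nm]=np.array(L)
    J=np.vstack([out[k] for k in("teal","pink","sand")]); c=(J.mean(0)+out["or"].mean(0))/2 if len(out["or"])==3 else J.mean(0)
    ang=lambda P:np.degrees(np.arctan2(P[...,1]-c[1],P[...,0]-c[0]))%360
    aj=ang(J); ap=ang(out["or"]); print(n,"axis",c.round(4),"jars",aj.round(1),"paddles",ap.round(1))
    est=lambda a,o:np.mean((a-o-165+60)%120)-60+165
    print("   teal from jars",est(aj,0).round(2),"from paddles",est(ap,60).round(2))
    return c
if __name__=="__main__":
    import sys
    for n in("side","top"):
        if sys.argv[1]=="file": f=np.load(n+"1.npz"); im,d=f["im"],f["d"]
        else: im,d=grab_frame(n)
        try: c=caps(n,im,d); q=arrow(n,im)-c; print("   arrow from axis ang",np.degrees(np.arctan2(q[1],q[0])).round(2),"r",np.hypot(*q).round(4))
        except Exception as e: print(n,e)
E
python3 fin.py file
```

```text
side axis [ 0.5582 -0.0647] jars [167.2 286.6  47.2] paddles [107.7 228.4 347.2]
   teal from jars 167.03 from paddles 167.81
side arrow n 205 centroid [ 0.4224 -0.024 ] len 0.0702 pca ang 162.63
   arrow from axis ang 163.31 r 0.1418
top axis [ 0.5466 -0.0299] jars [198.5 290.7  16.2] paddles [335.6 102.9 153.9]
   teal from jars 168.49 from paddles 177.49
top arrow n 1690 centroid [ 0.5427 -0.0598] len 0.2935 pca ang 164.09
   arrow from axis ang -97.44 r 0.0302
```

View pics/top2.png

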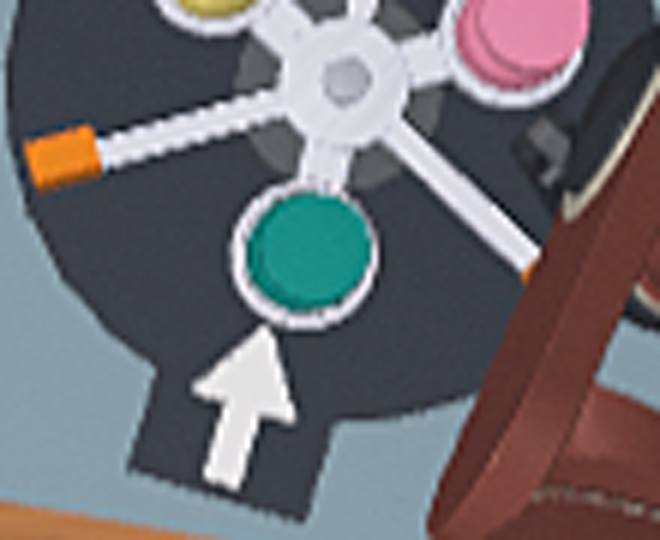

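The top crop shows the teal jar at (310,252) and the arrow tip at (264,325). The arrow's line passes slightly clockwise of the jar, so a few degrees remain. I'll confine the arrow mask in the top view to get a better fit.

```bash
sed -i 's/    l=cv2.connectedComponents(m)\[1\]; u,v/    z=np.zeros_like(m); x0,y0,x1,y1=(322,219,348,250) if n=="top" else (342,218,375,245); z[y0:y1,x0:x1]=m[y0:y1,x0:x1]; m=z\n    l=cv2.connectedComponents(m)[1]; u,v/' fin.py
python3 - <<'E'
from fin import *
c0=np.array([.5637,-.0648])
f=np.load("top1.npz"); im,d=f["im"],f["d"]
q=arrow("top",im)-c0; print(np.degrees(np.arctan2(q[1],q[0])),np.hypot(*q))
K,R,t,p=cam("top")
for nm,c in(("teal",TE),("pink",PK)):
    cc,a,m=blob(im,*c,ROI["top"],1)[0]; v,u=np.nonzero(m&(d>0)); X=((np.linalg.inv(K)@np.c_[u,v,np.ones(len(u))].T*d[v,u]).T-t)@R
    T=X[X[:,2]>np.percentile(X[:,2],90)-.008]; P=np.array(cv2.minEnclosingCircle(T[:,:2].astype(np.float32))[0])-c0
    print(nm,np.degrees(np.arctan2(P[1],P[0]))%360,np.hypot(*P))
q=state()['tool_pos'][:2]-C
print(want(.126,226.4-4,.022,.05,226.4-270-4))
E
```

```text
top arrow n 243 centroid [ 0.4269 -0.0257] len 0.0707 pca ang 164.77
164.0442197042436 0.14231843786568504
teal 167.42121983386278 0.07450075556963144
pink 287.92709810849294 0.07479898931005505
(array([ 0.4828, -0.1652,  0.05  ]), array([-0.39,  0.06, -0.01]), array([0.  , 0.01, 0.49]))
```

{"name": "jog_arm", "arguments": {
  "targets": [
    [[-0.1,0.02,0],[0,0,0.14],0],
    [[-0.2,0.03,0],[0,0,0.28],0],
    [[-0.27,0.04,0],[0,0,0.38],0],
    [[-0.32,0.05,0],[0,0,0.45],0],
    [[-0.32,0.05,0],[0,0,0.45],0],
    [[-0.32,0.05,0],[0,0,0.45],0]
  ]
}}

```text
time: 7.88
tool_pos: [0.4843, -0.1663, 0.0501]
tool_rot: [-0.0, 0.916, -0.401, -0.0]
contact_force: [0.2, 0.4, 0.0]
gripper_width: -0.002
grasp_force: 0.0
```

```bash
cat > f2.py <<'E'
from fin import *
c0={"side":np.array([.5583,-.0635]),"top":np.array([.5637,-.0648])}
for n in("side","top"):
    R_={"or":[], "j":[]}
    for r in range(3):
        im,d=grab_frame(n); K,R,t,p=cam(n); o=[]
        for nm,c in(("teal",TE),("pink",PK),("sand",SA)):
            b=blob(im,*c,ROI[n],1)
            if not b: o.append(np.nan); continue
            m=b[0][2]; v,u=np.nonzero(m&(d>0)); X=((np.linalg.inv(K)@np.c_[u,v,np.ones(len(u))].T*d[v,u]).T-t)@R
            T=X[X[:,2]>np.percentile(X[:,2],90)-.008]; P=np.array(cv2.minEnclosingCircle(T[:,:2].astype(np.float32))[0])-c0[n]
            o.append(np.degrees(np.arctan2(P[1],P[0]))%360)
        R_["j"].append(o)
    print(n,"teal,pink,sand",np.mean(R_["j"],0).round(2))
    q=arrow(n,im)-c0[n]; print("  arrow",np.degrees(np.arctan2(q[1],q[0])).round(2))
E
python3 f2.py; python3 -c "
from h import *
s=state();print(s['time'],s['contact_force'],want(.126,222.8,.030,.05,222.8-270))"
```

```text
side teal,pink,sand [163.55 284.3   43.97]
side arrow n 205 centroid [ 0.4224 -0.024 ] len 0.0702 pca ang 162.62
  arrow 163.78
top teal,pink,sand [163.75 284.3   43.61]
top arrow n 243 centroid [ 0.4269 -0.0257] len 0.0707 pca ang 164.77
  arrow 164.04
8.175 [ 0.31712344 -0.87626197  0.30463403] (array([ 0.4889, -0.1716,  0.05  ]), array([0.28, 0.01, 0.  ]), array([ 0.  ,  0.  , -0.01]))
```

Teal is now within 0.3° of the arrow in both views. I'll back straight off the paddle, then lift.

{"name": "jog_arm", "arguments": {
  "targets": [
    [[0.2,-0.02,0],[0,0,0],0],
    [[0.45,-0.05,0],[0,0,0],0],
    [[0.7,-0.1,0],[0,0,0],0],
    [[0.7,-0.1,-0.6],[0,0,0],0],
    [[0.7,-0.1,-1.8],[0,0,0],0],
    [[0.7,-0.1,-3.5],[0,0,0],0],
    [[0.7,-0.1,-5.5],[0,0,0],0],
    [[0.7,-0.1,-7],[0,0,0],0]
  ]
}}

```text
time: 9.18
tool_pos: [0.4986, -0.1778, 0.2289]
tool_rot: [0.0, 0.916, -0.401, 0.002]
contact_force: [-0.7, 0.2, 0.7]
gripper_width: 0.003
grasp_force: 0.0
```

{"name": "jog_arm", "arguments": {
  "targets": [
    [[0,-1,0],[0,0,0],0],
    [[0,-1,0],[0,0,0],0],
    [[0,2,0],[0,0,0],0],
    [[0,4,0],[0,0,0],0],
    [[0,6,0],[0,0,0],0],
    [[0,7,0],[0,0,0],0],
    [[0,7,0],[0,0,0],0]
  ]
}}

```text
time: 10.05
tool_pos: [0.368, -0.2972, 0.2248]
tool_rot: [-0.0, 0.916, -0.402, -0.0]
contact_force: [-0.3, -0.4, 0.4]
gripper_width: 0.002
grasp_force: 0.0
```

```bash
python3 f2.py; python3 fin.py live; python3 - <<'E'
from h import *
a,_=grab_frame("top"); print(state()['tool_pos'],state()['time'])
cv2.imwrite("pics/t3.png",cv2.resize(a[70:285,215:485,::-1],None,fx=2.7,fy=2.7,interpolation=cv2.INTER_CUBIC))
E
```

```text
side teal,pink,sand [164.85 284.24  43.49]
side arrow n 200 centroid [ 0.4221 -0.024 ] len 0.069 pca ang 162.83
  arrow 163.83
top teal,pink,sand [163.78 284.12  43.68]
top arrow n 240 centroid [ 0.4268 -0.0256] len 0.0707 pca ang 164.78
  arrow 164.03
side axis [ 0.5581 -0.0642] jars [164.5 283.5  43.9] paddles [104.1 224.2 343.5]
   teal from jars 163.98 from paddles 163.92
side arrow n 200 centroid [ 0.422  -0.0241] len 0.069 pca ang 162.22
   arrow from axis ang 163.58 r 0.1418
top axis [ 0.5637 -0.0648] jars [163.8 284.4  43.6] paddles [223.8 343.6 103.9]
   teal from jars 163.94 from paddles 163.76
top arrow n 240 centroid [ 0.4268 -0.0256] len 0.0707 pca ang 164.78
   arrow from axis ang 164.02 r 0.1425
[ 0.37002784 -0.29591123  0.22498696] 10.5
```

View pics/t3.png

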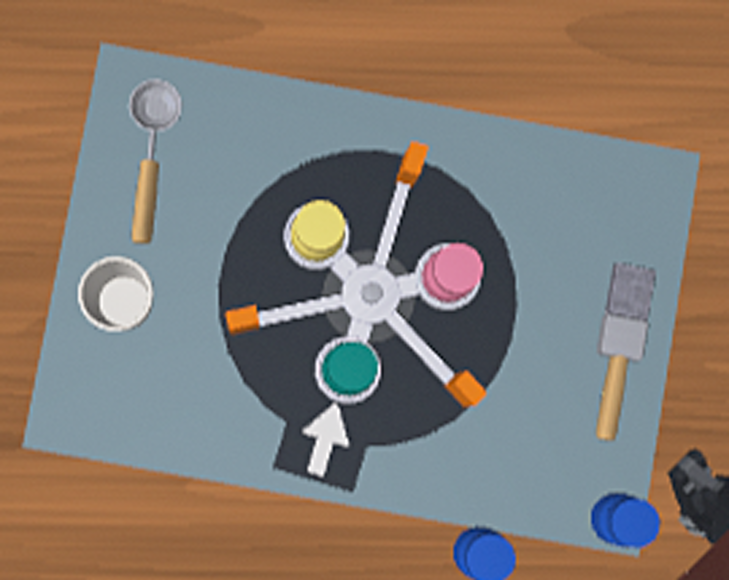

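The teal jar at (349,368) stands in line with the arrow, whose tip is at (333,405). The brush, spoon and pot are undisturbed and the arm is clear of the carousel. Both views put teal within about 0.3° of the arrow, so I'm handing in.

```bash
python3 -c "
from plant import *
print(job_done())"
```

```text
the job is handed in; nothing more can be done
None
```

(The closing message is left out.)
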